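# Thread the napkin ring on its rod and lay it in the display stand

### The arm

A 6-joint arm with a two-finger parallel gripper is mounted at the origin on the work surface. World frame = base frame: x ahead of the robot, y to its left, z up, the work surface at z = 0. Lengths are in m, angles in rad, forces in N, time in s.
With the tool pointing down it reaches from about 0.35 to 0.925 m from the base axis. Payload 6.4 kg.
Tool frame: the origin (TCP) lies midway between the tips of the shut fingers; the grasp point (between the pads) lies 19 mm behind it; z points along the fingers, y is the direction in which the jaws open and shut (so a half turn about z gives the same grasp; the last joint's range is limited). The gripper opens to 85 mm and grips with 20 to 120 N. Pads are 22 mm wide; open, the fingers measure 114 mm over their backs; the gripper's body (76 mm by 85 mm) begins 54 mm behind the grasp point. The pads swing forward as they close: fully open they stand 13 mm farther back than shut.
Start: joints at [1.136, 0.245, 1.558, -0, 1.339, -0.174], TCP at [0.168, 0.628, 0.231] pointing down, gripper open.
Joint ranges: [-3.13, 3.13], [-1.02, 2.26], [0.13, 2.54], [-0.95, 4.09], [0.21, 2.88], [-2.74, 2.74]. Speed limits (rad/s): [2.57, 2.57, 3.14, 3.14, 3.14, 3.14].

### API

Orientations are given as [roll, pitch, yaw] about the fixed x, y, z axes, in that order (R = Rz(yaw) Ry(pitch) Rx(roll)).
In Python, from workcell import get_obs, capture, finish_job gives the robot as it stands. The module is installed in compiled form; this text tells all that it offers.
- The arm moves only by the tool carry_out, never from a script. Its argument "rows" is a list that holds one entry, the list of rows, each a list of 7 numbers: the shift along the world's x, y, z in mm, then the turn, a rotation vector about the world's x, y, z in degrees, then the gripper's target within -1 to 1 (fully open at 1, half-way at 0, shut at -1). In form: [[[tx, ty, tz, rx, ry, rz, fingers], ...]]. A call has 1 to 12 rows; each row is the pose to reach, as a shift and turn from the pose measured when the call began; what a row does not reach only later rows make up. A row lasts 1/12 s, in which the tool goes at most 41.7 mm and 7.16 degrees, less where a joint would pass 70% of its speed; a pose out of reach is approached as far as the arm can. A call with a gripper value outside its range is refused whole. The fingers move at their own pace and stop on an object; "grip_force" is the grip in N (left out, the last holds). Time passes only in rows, so rows that repeat a pose let the fingers close. It gives the time, the measured TCP pose, the force and the opening at its end, in the units of the state.
- get_obs(): the state, without advancing time (a new reading comes with each control period).
- capture(name): name is "side" or "top" or "wrist"; returns a dict with "image" (384x512x3 uint8, red, green, blue), "fx", "fy", "cx", "cy" (pixels), "view" (4x4, takes a point from world to camera coordinates); the wrist camera has in their place "hand_eye" (4x4, takes a point from camera to tool coordinates, whose origin is the TCP and whose axes are the flange's). Camera axes: x right, y down, z forward; pixel columns grow to the right and rows downward; lengths in m; the calibration is good to about 2 mm. A picture is of the moment at which its call begins: read the wrist's pose just before it. There is no depth.
- finish_job(): hands the job in, once; it reports no verdict.
The state is a dict: "time_s": time; "q": joint angles; "dq": joint speeds; "effort": joint torques, N m; "position": TCP position; "eef_rot": TCP orientation; "wrist_force": force on the tool from outside, world axes, zero at the start; "torque": the same for the moment, N m; "opening": finger opening in m.
Only numpy, scipy, OpenCV 4.12 (cv2) and the standard library are available. Lean on these libraries where they do the work, as an engineer would, in place of code of your own. Each camera call takes 0.05 s, during which the arm holds its last target.

### The job

Get the eight-sided napkin ring onto its display stand for the sale: lift the empty wooden rod off the stand, thread it through the ring where it lies, and lift and carry the ring on the rod. Lay the rod back in both forks, with the ring hanging freely between the forks, and let go. Handle the ring only with the rod, never with the gripper, and leave the other wares on the table where they are.

Things in the scene. Friction and masses are not known exactly. Their poses are not given: they have to be found in the camera images.
- stand: Wooden stand fixed to the table: base 150 x 70 x 12 mm, two upright forks at x = -50 and +50 mm, 8 mm thick. Origin: centre of its underside; x along the line of the forks (as the rod lies), z up. Slots open upward: 15 mm wide, floor 69 mm high, straight 14 mm, then flaring to 32 mm at the top, 97 mm high. A rod in both has its axis 75 mm high. Both ends alike; the rod may lie either way.
- rod: Loose wooden rod, 30 g, starts level in both forks. Origin: on its axis, centre of a grip block 40 mm long, 16 x 16 mm (sides square to y, z); x towards the tip. A round bar, 12 mm thick, runs from x = 20 to the tip at 170 mm. It starts with x as the stand's x and its origin at x = -95 mm of the stand, the block outside the forks, free to grip from above.
- rod_mid (a point): The point on the rod's axis 95 mm from the grip block's centre towards the tip; it lies midway between the two forks at the start and when the rod is back. Axes as the rod's.
- ring: Loose wooden napkin ring, 60 g, eight flat sides outside, lying on one of them so that its bore is level. 64 mm across flats, 32 mm long along the bore; bore eight-sided, 36 mm across flats. Origin: centre of the bore, 32 mm above the table as it lies; x along the bore, both ends alike. Hung on the rod, its centre is 12 mm and its lowest corner 47 mm below the rod's axis.
- square_ring: Bystander: loose wooden ring, square outside, 44 x 44 mm and 30 mm long, lying on its side. Origin: centre of its underside.
- round_ring: Bystander: loose round wooden ring standing on its end, 48 mm across and 28 mm high. Origin: centre of its underside.
- jar: Bystander: green glass jar with a steel cap, 76 mm across, 125 mm high. Origin: centre of its underside.
- tumbler: Bystander: blue tumbler, 72 mm across, 110 mm high. Origin: centre of its underside.
- mug: Bystander: white mug, 80 mm across and 90 mm high, with a handle. Origin: centre of its underside.
- bowl: Bystander: white bowl, 130 mm across, 55 mm high. Origin: centre of its underside.
Things that resemble listed ones, but are neither listed nor needed, are in the scene too. Of the things that look like the rod, the middle-sized one is meant.

How it is judged:
On the way, in this order (a step that is already met when the one before it is completed fails the run):
1. the rod, held by the gripper, is lifted clear of the stand with the ring still standing on the table (contact force between the fingers and rod above 0.5 N and distance between rod_mid and stand above 0.11 m and height (world z) of ring below 0.04 m), for 0.1 s.
2. the ring hangs on the held rod, bar through the bore, clear of the table (contact force between the fingers and rod above 0.5 N and height (world z) of ring above 0.06 m and x of ring in the frame of rod between 0.03 and 0.165 m and y of ring in the frame of rod between -0.02 and 0.02 m and z of ring in the frame of rod between -0.02 and 0.02 m), for 0.3 s.
At the end, for the whole second after the job is handed in: Rod released, at rest in both forks, either way round (middle within 22 mm lengthwise, 4 mm sideways and in height, 0.06 rad). Ring at rest on it between them (centre within 35 mm of the stand's middle lengthwise, 12 mm sideways, 54-70 mm above the table, bore within 0.35 rad of the rod) (x of rod_mid in the frame of stand between -0.022 and 0.022 m and y of rod_mid in the frame of stand between -0.004 and 0.004 m and z of rod_mid in the frame of stand between 0.071 and 0.079 m and angle between the x axis of rod and the x axis of stand, either way round below 0.06 rad and x of ring in the frame of stand between -0.035 and 0.035 m and y of ring in the frame of stand between -0.012 and 0.012 m and z of ring in the frame of stand between 0.054 and 0.07 m and angle between the x axis of ring and the x axis of rod, either way round below 0.35 rad and linear speed of each of ring, rod below 0.03 m/s and contact force between the fingers and rod below 0.1 N); the robot touches nothing.
It fails at once if the gripper or arm touches the ring (contact force between any of the fingers, the arm and ring above 1 N).
It fails at once if another ware is moved by more than 20 mm (distance of any of square_ring, round_ring, jar, tumbler, mug, bowl from where it was at the start of the episode above 0.02 m).
It also fails if it takes over 59 s, if anything falls off the work surface, if the arm or the gripper's body presses on something with over 40 N, if the wrist force passes 120 N, or if a joint passes its speed limit or range.

## Working session

There is one attempt and no reset: what is moved stays moved. The work goes in short steps, Python scripts to look and compute and a tool call to move; the robot and the scene stay as the last step left them, time stands still between calls to the robot, and variables do not carry over. Pictures are saved under pics/ and viewed, and the job is handed in when it is done.

Besides the shell and the picture viewer there is one more tool, called after "Request:" as name(argument=value, ...), one argument or row to a line, values as JSON. carry_out: Moves the arm, as the interface text tells. Its arguments: {"type":"object","properties":{"rows":{"type":"array"},"grip_force":{"type":"number"}},"required":["rows"]}

```bash
mkdir -p pics; python3 - <<'E'
from workcell import get_obs,capture
import cv2,numpy as np,pickle
o=get_obs();print(o)
for n in("side","top","wrist"):
    c=capture(n);cv2.imwrite(f"pics/{n}0.png",c["image"][...,::-1])
    pickle.dump((o,c),open(f"{n}0.pkl","wb"))
    print(n,{k:np.round(v,4).tolist() for k,v in c.items() if k!="image"})
E
```

```text
{'time_s': 0.0, 'q': array([ 1.13592073e+00,  2.45814102e-01,  1.55905014e+00,  1.63457572e-06,
        1.33869253e+00, -1.74108305e-01]), 'dq': array([ 1.47659294e-03,  6.19497422e-04, -9.78815859e-04,  4.28678541e-04,
       -5.02744072e-05, -8.75668190e-04]), 'effort': array([-1.74048023e-04, -4.29514647e+01, -3.26127684e+01, -1.68826441e-04,
        5.43113885e-03,  1.99507994e-06]), 'position': array([0.16733896, 0.62749913, 0.23016088]), 'eef_rot': array([-3.13965850e+00, -3.41811512e-04,  2.88082465e+00]), 'wrist_force': array([ 0.45287034,  0.32778208, -0.25161294]), 'torque': array([ 0.00089919, -0.01895471, -0.01412761]), 'opening': 0.08511736973350988}
side {'fx': 425.0811, 'fy': 425.0811, 'cx': 257.5139, 'cy': 192.5468, 'view': [[-0.9877, -0.1559, -0.0091, 0.4761], [-0.1016, 0.6855, -0.721, 0.138], [0.1186, -0.7112, -0.6929, 1.1199], [0.0, 0.0, 0.0, 1.0]]}
top {'fx': 463.7662, 'fy': 463.7662, 'cx': 251.9039, 'cy': 188.3551, 'view': [[0.0299, -0.9995, -0.0031, -0.0436], [-0.9952, -0.0295, -0.0938, 0.4898], [0.0937, 0.0058, -0.9956, 1.5689], [0.0, 0.0, 0.0, 1.0]]}
wrist {'fx': 338.3691, 'fy': 338.3691, 'cx': 251.7577, 'cy': 190.9443, 'hand_eye': [[0.0005, -0.9571, -0.2897, 0.0745], [1.0, 0.0003, 0.0005, 0.0011], [-0.0004, -0.2897, 0.9571, -0.1421], [0.0, 0.0, 0.0, 1.0]]}
```

View pics/side0.png

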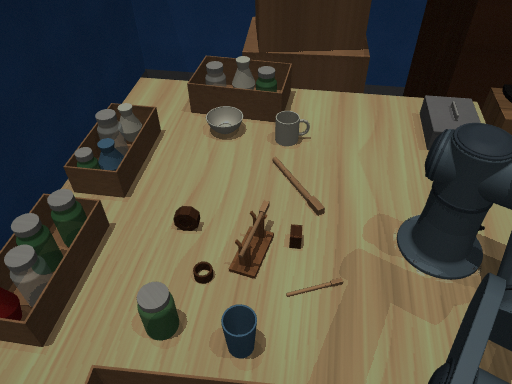

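View pics/top0.png

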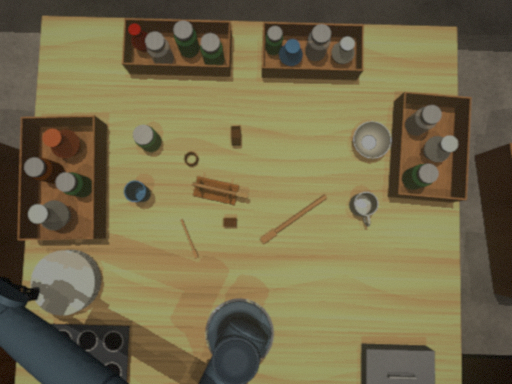

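View pics/wrist0.png

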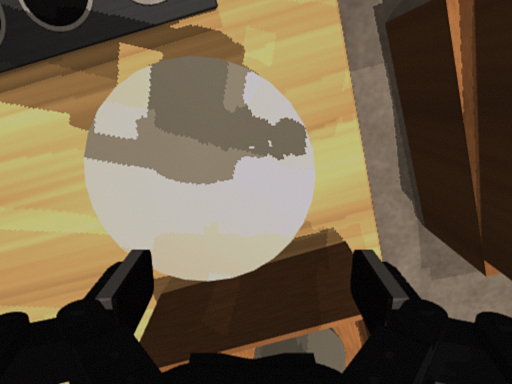

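```bash
cat > h.py <<'E'
import numpy as np,pickle,cv2
def load(n): return pickle.load(open(n+".pkl","rb"))
def ray(c,u,v,z):
    V=c["view"];R=V[:3,:3];o=-R.T@V[:3,3]
    d=R.T@np.array([(u-c["cx"])/c["fx"],(v-c["cy"])/c["fy"],1])
    return o+d*(z-o[2])/d[2]
def proj(c,p):
    q=c["view"][:3,:3]@np.array(p)+c["view"][:3,3]
    return q[0]/q[2]*c["fx"]+c["cx"],q[1]/q[2]*c["fy"]+c["cy"]
E
python3 - <<'E'
from h import *
o,t=load("top0");o,s=load("side0")
def crop(c,x,y,w,h,f): return cv2.resize(np.ascontiguousarray(c["image"][y:y+h,x:x+w,::-1]),None,fx=f,fy=f,interpolation=cv2.INTER_CUBIC)
cv2.imwrite("pics/c1.png",crop(t,170,110,110,130,4.5))
cv2.imwrite("pics/c2.png",crop(s,150,180,190,120,4.2))
for n,u,v,z in[("stand",217,190,.05),("ring",236,135,.05),("round",191,159,.028),("square",230,222,.04),("long0",263,240,.01),("long1",325,197,.01)]:
    print(n,ray(t,u,v,z).round(3))
E
```

```text
stand [0.479 0.088 0.05 ]
ring [0.669 0.031 0.05 ]
round [0.586 0.184 0.028]
square [0.373 0.041 0.04 ]
long0 [ 0.316 -0.072  0.01 ]
long1 [ 0.47  -0.282  0.01 ]
```

View pics/c1.png

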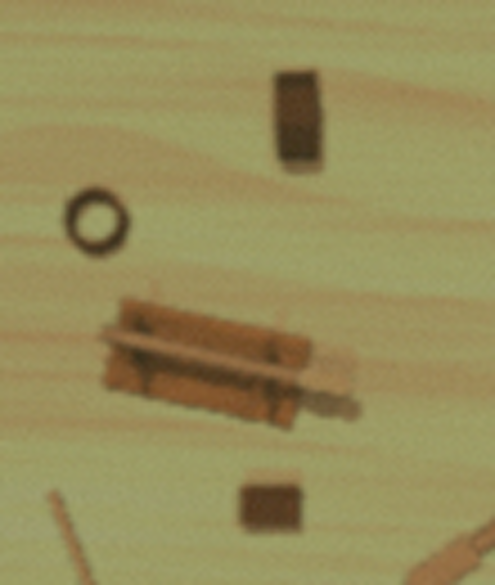

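View pics/c2.png

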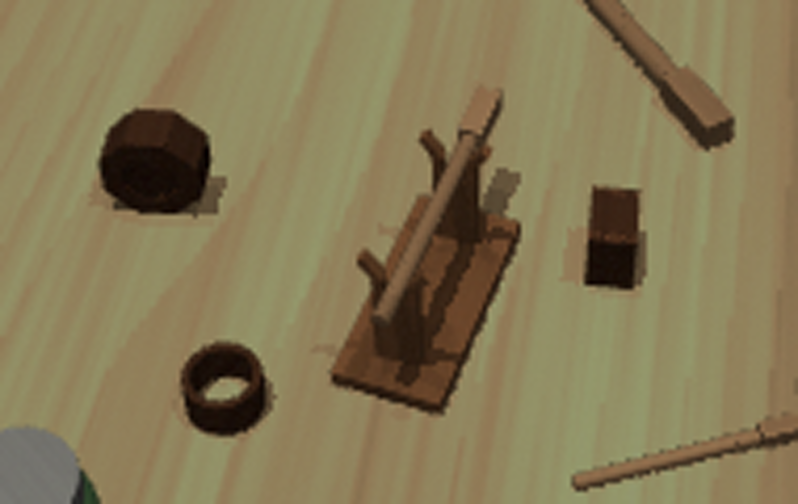

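```bash
python3 - <<'E'
from h import *
o,t=load("top0");o,s=load("side0")
f=lambda x,y:(x/4.5+170-.4,y/4.5+110-.4)
a=ray(t,*f(103,332),.075);b=ray(t,*f(356,373),.08)
print(a,b,np.linalg.norm(a[:2]-b[:2]),np.arctan2(*(a-b)[[1,0]]))
g=lambda x,y:(x/4.2+150-.4,y/4.2+180-.4)
a=ray(s,*g(383,318),.075);b=ray(s,*g(488,95),.082)
print(a,b,np.linalg.norm(a[:2]-b[:2]),np.arctan2(*(a-b)[[1,0]]))
im=t["image"][115:155,220:255]
m=(im.max(2)<105).astype(np.uint8)
cs,_=cv2.findContours(m,0,2);c=max(cs,key=cv2.contourArea);r=cv2.minAreaRect(c);print(r)
bx=cv2.boxPoints(r)+[220,115]
for p in bx: print(p,ray(t,*p,.05).round(3))
E
```

```text
[0.49672002 0.16867124 0.075     ] [ 0.47145082 -0.01915438  0.08      ] 0.18951779907035107 1.4370638566699012
[0.49490942 0.16784226 0.075     ] [ 0.46055722 -0.0095439   0.082     ] 0.18068183081853909 1.3795064994824018
((15.5, 20.5), (19.0, 9.0), 90.0)
[231. 126.] [0.7   0.049 0.05 ]
[240. 126.] [0.701 0.018 0.05 ]
[240. 145.] [0.635 0.016 0.05 ]
[231. 145.] [0.634 0.046 0.05 ]
```

Request:
carry_out(
  rows=[
    [[293,-657,40,0,0,-85,1],[293,-657,40,0,0,-85,1],[293,-657,40,0,0,-85,1],[293,-657,40,0,0,-85,1],[293,-657,40,0,0,-85,1],[293,-657,40,0,0,-85,1],[293,-657,40,0,0,-85,1],[293,-657,40,0,0,-85,1],[293,-657,40,0,0,-85,1],[293,-657,40,0,0,-85,1],[293,-657,40,0,0,-85,1],[293,-657,40,0,0,-85,1]],
  ],
)

```text
time_s: 1.15
position: [0.3708, 0.1701, 0.2585]
eef_rot: [-3.141, -0.0, 1.392]
wrist_force: [1.2, 0.9, 0.5]
opening: 0.0853
```

Request:
carry_out(
  rows=[
    [[89,-200,12,0,0,0,1],[89,-200,12,0,0,0,1],[89,-200,12,0,0,0,1],[89,-200,12,0,0,0,1],[89,-200,12,0,0,0,1],[89,-200,12,0,0,0,1],[89,-200,12,0,0,0,1],[89,-200,12,0,0,0,1]],
  ],
)

```text
time_s: 1.82
position: [0.4596, -0.0299, 0.2701]
eef_rot: [-3.139, -0.001, 1.39]
wrist_force: [0.2, 0.7, 0.1]
opening: 0.0852
```

```bash
cat >> h.py <<'E'
from scipy.spatial.transform import Rotation as Rn
def wcap(name):
    from workcell import get_obs,capture
    o=get_obs();c=capture("wrist")
    T=np.eye(4);T[:3,:3]=Rn.from_euler("xyz",o["eef_rot"]).as_matrix();T[:3,3]=o["position"]
    c["view"]=np.linalg.inv(T@c["hand_eye"])
    cv2.imwrite(f"pics/{name}.png",c["image"][...,::-1]);pickle.dump((o,c),open(name+".pkl","wb"))
    print(o["time_s"],o["position"].round(4),o["eef_rot"].round(4),o["wrist_force"].round(1),o["opening"]);return o,c
def ecap(cam,name):
    from workcell import get_obs,capture
    c=capture(cam);cv2.imwrite(f"pics/{name}.png",c["image"][...,::-1]);pickle.dump((None,c),open(name+".pkl","wb"));return c
E
python3 -c "
from h import *
wcap('w1')"
```

```text
1.8167 [ 0.4596 -0.0299  0.2701] [-3.1394e+00 -1.2000e-03  1.3904e+00] [0.2 0.7 0.1] 0.08518705995601612
```

View pics/w1.png

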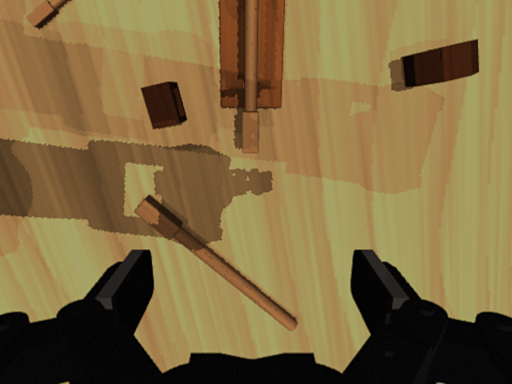

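```bash
python3 - <<'E'
from h import *
o,c=load("w1")
I=c["image"][...,::-1]
a=cv2.resize(np.ascontiguousarray(I[0:165,210:300]),None,fx=3.5,fy=3.5,interpolation=cv2.INTER_CUBIC)
b=cv2.resize(np.ascontiguousarray(I[25:105,380:490]),None,fx=4,fy=4,interpolation=cv2.INTER_CUBIC)
W=np.zeros((578,760,3),np.uint8);W[:a.shape[0],:a.shape[1]]=a;W[:b.shape[0],318:318+b.shape[1]]=b
cv2.imwrite("pics/w1c.png",W)
E
```

```text
(no output)
```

View pics/w1c.png

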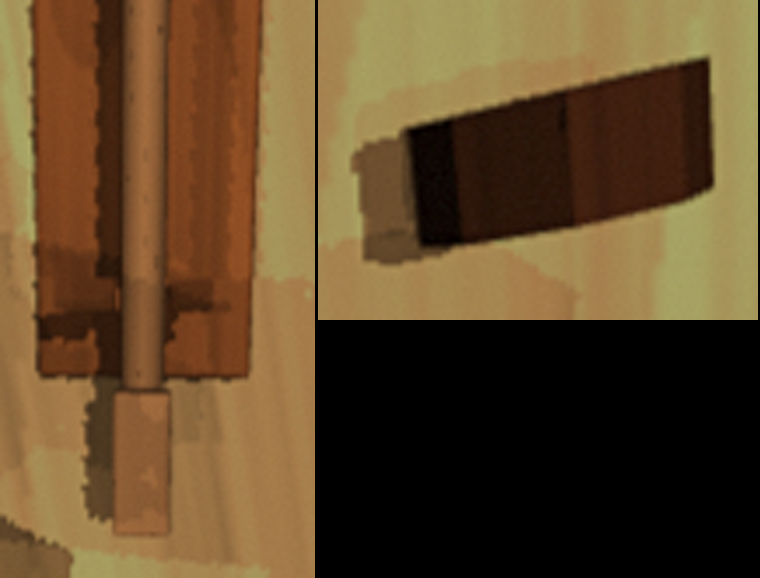

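```bash
python3 - <<'E'
from h import *
o,c=load("w1")
A=lambda x,y:(x/3.5+210-.36,y/3.5-.36)
B=lambda x,y:((x-318)/4+380-.375,y/4+25-.375)
P=[ray(c,*A(*p),.083) for p in[(114,392),(168,392),(169,534),(115,534)]]
for p in P:print(p.round(4))
m=np.mean(P,0);print("block",m,"len",np.linalg.norm(P[0]-P[3]),np.linalg.norm(P[0]-P[1]))
d=(P[0]+P[1]-P[2]-P[3])/2;print("yaw block",np.arctan2(d[1],d[0]))
q0=ray(c,*A(144.5,2),.08);q1=ray(c,*A(145,382),.08);d=q0-q1;print("bar",q0,q1,"yaw",np.arctan2(d[1],d[0]))
# base edges z=.012
for pa,pb in[((33,0),(38,375)),((261,0),(248,375))]:
    a=ray(c,*A(*pa),.012);b=ray(c,*A(*pb),.012);print(a,b,np.arctan2(*(a-b)[[1,0]]))
R=[ray(c,*B(*p),.064) for p in[(566,91),(685,64),(691,196),(576,224)]]
for p in R:print(p.round(4))
print("ring",np.mean(R,0),[np.linalg.norm(R[i]-R[i-1]).round(4) for i in range(4)])
d=(R[1]-R[0]+R[2]-R[3]);print("yaw perp",np.arctan2(d[1],d[0]), "bore",[np.arctan2(*(x)[[1,0]]) for x in(R[0]-R[3],R[1]-R[2])])
E
```

```text
[0.4594 0.0253 0.083 ]
[0.4738 0.0227 0.083 ]
[ 0.4673 -0.0157  0.083 ]
[ 0.4524 -0.0129  0.083 ]
block [0.46319527 0.00484981 0.083     ] len 0.038885679756281814 0.01464703570057925
yaw block 1.396502809285407
bar [0.48457777 0.11739882 0.08      ] [0.46806665 0.02624197 0.08      ] yaw 1.3916102567154358
[0.45400978 0.13904023 0.012     ] [0.43293902 0.0311477  0.012     ] 1.3779299013451638
[0.52166601 0.12669528 0.012     ] [0.50079038 0.01881227 0.012     ] 1.3796560537997395
[0.6565 0.0489 0.064 ]
[0.6843 0.0499 0.064 ]
[0.6859 0.0196 0.064 ]
[0.6583 0.018  0.064 ]
ring [0.67128994 0.03408702 0.064     ] [np.float64(0.031), np.float64(0.0278), np.float64(0.0304), np.float64(0.0276)]
yaw perp 0.04531026645421353 bore [np.float64(1.628910562464859), np.float64(1.6227308852597206)]
```

Request:
carry_out(
  rows=[
    [[4,35,-100,0,0,0,1],[4,35,-140,0,0,0,1],[4,35,-140,0,0,0,1],[4,35,-140,0,0,0,1],[4,35,-170,0,0,0,1],[4,35,-190,0,0,0,1],[4,35,-205,0,0,0,1],[4,35,-213,0,0,0,1],[4,35,-213,0,0,0,1],[4,35,-213,0,0,0,1]],
  ],
  grip_force=40,
)

```text
time_s: 2.7
position: [0.4633, 0.0067, 0.0574]
eef_rot: [-3.14, -0.001, 1.393]
wrist_force: [1.4, -0.3, 1.1]
opening: 0.0856
```

```bash
python3 -c "
from h import *
wcap('w2')"
```

```text
2.7 [0.4633 0.0067 0.0574] [-3.1397e+00 -1.2000e-03  1.3934e+00] [ 1.4 -0.3  1.1] 0.0856046871223837
```

View pics/w2.png

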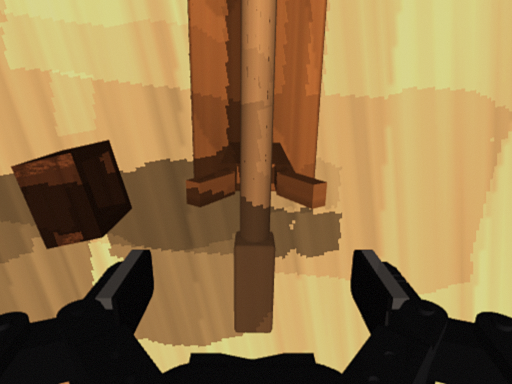

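The wrist view shows the block at (254,285), centred between the pads. The bar runs vertically up the picture, so I can close.

Request:
carry_out(
  rows=[
    [[0,0,-1,0,0,0,-1],[0,0,-1,0,0,0,-1],[0,0,-1,0,0,0,-1],[0,0,-1,0,0,0,-1],[0,0,-1,0,0,0,-1],[0,0,-1,0,0,0,-1],[0,0,-1,0,0,0,-1],[0,0,-1,0,0,0,-1],[0,0,-1,0,0,0,-1],[0,0,-1,0,0,0,-1],[0,0,-1,0,0,0,-1],[0,0,-1,0,0,0,-1]],
  ],
)

```text
time_s: 3.75
position: [0.4641, 0.0062, 0.0572]
eef_rot: [3.142, -0.001, 1.393]
wrist_force: [0.7, -0.3, 0.9]
opening: 0.0152
```

Request:
carry_out(
  rows=[
    [[0,0,10,0,0,0,-1],[0,0,25,0,0,0,-1],[0,0,50,0,0,0,-1],[0,0,80,0,0,0,-1],[0,0,90,0,0,0,-1],[0,0,90,0,0,0,-1],[0,0,90,0,0,0,-1],[40,-35,90,0,0,4,-1],[80,-70,90,0,0,8,-1],[110,-95,90,0,0,12,-1],[140,-120,90,0,0,13,-1],[165,-145,90,0,0,13,-1]],
  ],
)

```text
time_s: 4.75
position: [0.6208, -0.1316, 0.144]
eef_rot: [-3.137, -0.003, 1.621]
wrist_force: [-0.1, -0.1, -0.5]
opening: 0.0151
```

Request:
carry_out(
  rows=[
    [[26,-21,0,0,0,0,-1],[52,-42,0,0,0,0,-1],[52,-42,0,0,0,0,-1],[52,-42,0,0,0,0,-1]],
  ],
)

```text
time_s: 5.08
position: [0.6719, -0.1742, 0.1402]
eef_rot: [-3.133, -0.006, 1.619]
wrist_force: [-0.3, 0.6, -1.0]
opening: 0.0152
```

```bash
python3 -c "
from h import *
wcap('w3');ecap('side','s3')"
```

```text
5.0833 [ 0.6719 -0.1742  0.1402] [-3.1327 -0.0056  1.6194] [-0.3  0.6 -1. ] 0.015245671166398835
```

View pics/w3.png

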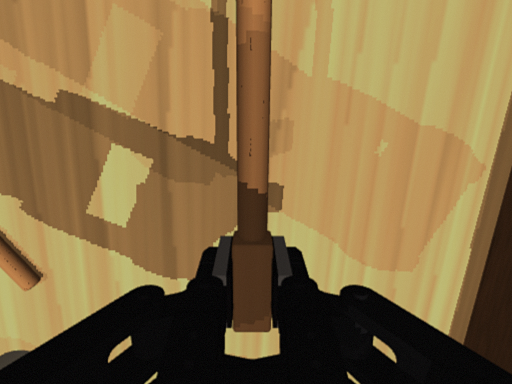

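View pics/s3.png

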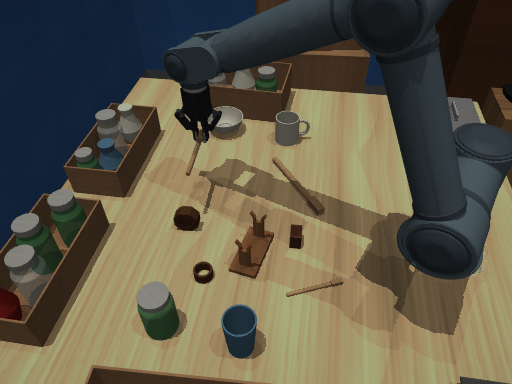

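Request:
carry_out(
  rows=[
    [[10,-7,-30,0,0,0,-1],[10,-7,-60,0,0,0,-1],[10,-7,-90,0,0,0,-1],[10,-7,-110,0,0,0,-1],[10,-7,-120,0,0,0,-1],[10,-7,-124,0,0,0,-1],[10,-7,-124,0,0,0,-1],[10,-7,-124,0,0,0,-1]],
  ],
)

```text
time_s: 5.85
position: [0.6821, -0.1797, 0.0194]
eef_rot: [-3.136, -0.004, 1.621]
wrist_force: [-0.2, -0.2, -0.2]
opening: 0.0152
```

```bash
python3 - <<'E'
from h import *
wcap('w4');s=ecap('side','s4');t=ecap('top','t4')
def crop(c,x,y,w,h,f): return cv2.resize(np.ascontiguousarray(c["image"][y:y+h,x:x+w,::-1]),None,fx=f,fy=f,interpolation=cv2.INTER_CUBIC)
a=crop(s,160,120,90,120,4.5);b=crop(t,215,100,85,120,4.5)
cv2.imwrite("pics/c4.png",np.hstack([a,b[:540,:380]]))
E
```

```text
5.85 [ 0.6821 -0.1797  0.0194] [-3.1359 -0.0041  1.6214] [-0.2 -0.2 -0.2] 0.015241514238196642
```

View pics/c4.png

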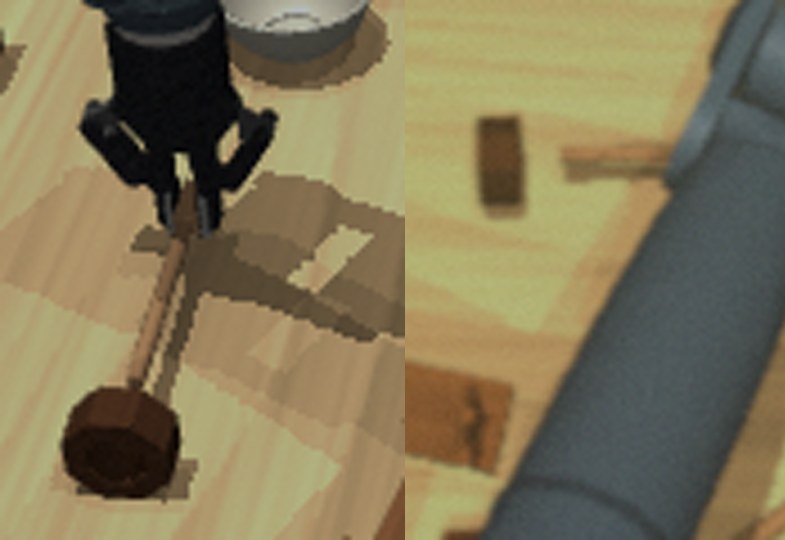

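View pics/w4.png

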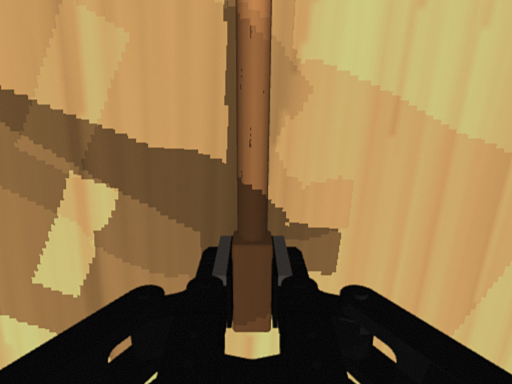

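```bash
python3 - <<'E'
from h import *
_,t=load("t4");_,s=load("s4")
f=lambda x,y:(215+(x-405)/4.5-.4,100+y/4.5-.4)
print("tip",ray(t,*f(563,160),.036),"rod further",ray(t,*f(660,160),.036))
print("ring ctr", ray(t,*f(500,118),.048),ray(t,*f(500,205),.04))
g=lambda x,y:(160+x/4.5-.4,120+y/4.5-.4)
print("side rod hidden pt",ray(s,*g(137,383),.036),ray(s,*g(178,245),.036))
E
```

```text
tip [ 0.67322317 -0.01599547  0.036     ] rod further [ 0.67539318 -0.09013963  0.036     ]
ring ctr [0.70170812 0.03270969 0.048     ] [0.63620318 0.03083809 0.04      ]
side rod hidden pt [ 0.67428706 -0.01410818  0.036     ] [ 0.68193856 -0.14359659  0.036     ]
```

Request:
carry_out(
  rows=[
    [[0,0,-3,0,0,0,-1],[0,10,-3,0,0,0,-1],[-1,22,-3,0,0,0,-1],[-2,34,-3,0,0,0,-1],[-2,46,-3,0,0,0,-1],[-3,58,-3,0,0,0,-1],[-3,70,-3,0,0,0,-1],[-4,82,-3,0,0,0,-1],[-5,94,-3,0,0,0,-1],[-5,106,-3,0,0,0,-1],[-6,117,-3,0,0,0,-1],[-6,117,-3,0,0,0,-1]],
  ],
)

```text
time_s: 7.0
position: [0.6762, -0.0606, 0.0166]
eef_rot: [-3.136, -0.004, 1.623]
wrist_force: [-0.6, 0.5, -0.5]
opening: 0.0154
```

```bash
cat > v.py <<'E'
from h import *
import sys
n=sys.argv[1]
wcap('w'+n);s=ecap('side','s'+n)
def crop(c,x,y,w,h,f): return cv2.resize(np.ascontiguousarray(c["image"][y:y+h,x:x+w,::-1]),None,fx=f,fy=f,interpolation=cv2.INTER_CUBIC)
a=crop(s,*map(int,sys.argv[2:6]),2.0 if len(sys.argv)<7 else float(sys.argv[6]))
b=cv2.imread(f'pics/w{n}.png')
b=cv2.resize(b,(400,300));H=max(a.shape[0],300);W=np.zeros((H,a.shape[1]+400,3),np.uint8);W[:a.shape[0],:a.shape[1]]=a;W[:300,a.shape[1]:]=b
cv2.imwrite(f"pics/c{n}.png",W)
E
python3 v.py 5 150 140 100 120 4
```

```text
7.0 [ 0.6762 -0.0606  0.0166] [-3.1361 -0.0043  1.6232] [-0.6  0.5 -0.5] 0.015383044402540945
```

View pics/c5.png

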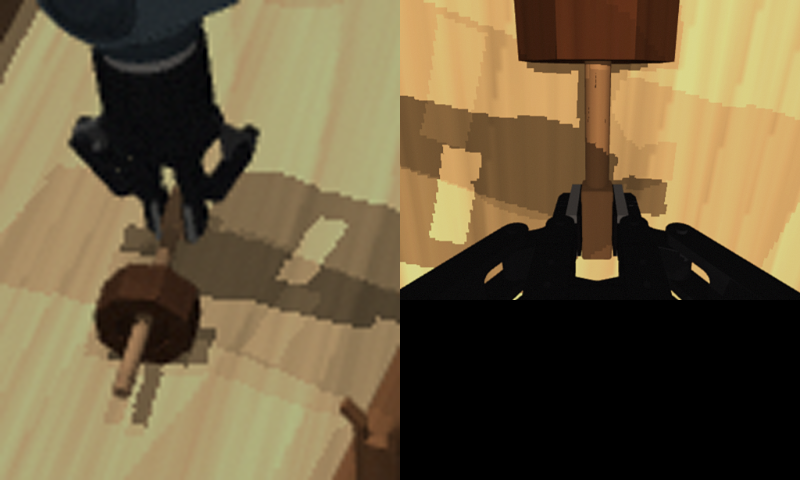

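The side view shows the bar tip coming out of the ring at crop (125,385), and the wrist view shows the bar entering the bore centrally. The rod is threaded, so I'll lift slowly.

Request:
carry_out(
  rows=[
    [[0,0,0,0,0,0,-1],[0,0,4,0,0,0,-1],[0,0,8,0,0,0,-1],[0,0,12,0,0,0,-1],[0,0,17,0,0,0,-1],[0,0,23,0,0,0,-1],[0,0,30,0,0,0,-1],[0,0,37,0,0,0,-1],[0,0,44,0,0,0,-1],[0,0,50,0,0,0,-1],[0,0,53,0,0,0,-1],[0,0,54,0,0,0,-1]],
  ],
  grip_force=60,
)

```text
time_s: 8.1
position: [0.677, -0.0628, 0.0719]
eef_rot: [-3.138, -0.003, 1.622]
wrist_force: [0.3, -0.3, -0.9]
opening: 0.015
```

```bash
python3 v.py 6 150 120 100 120 4
```

```text
8.1 [ 0.677  -0.0628  0.0719] [-3.1381e+00 -3.0000e-03  1.6219e+00] [ 0.3 -0.3 -0.9] 0.014953492183904812
```

View pics/c6.png

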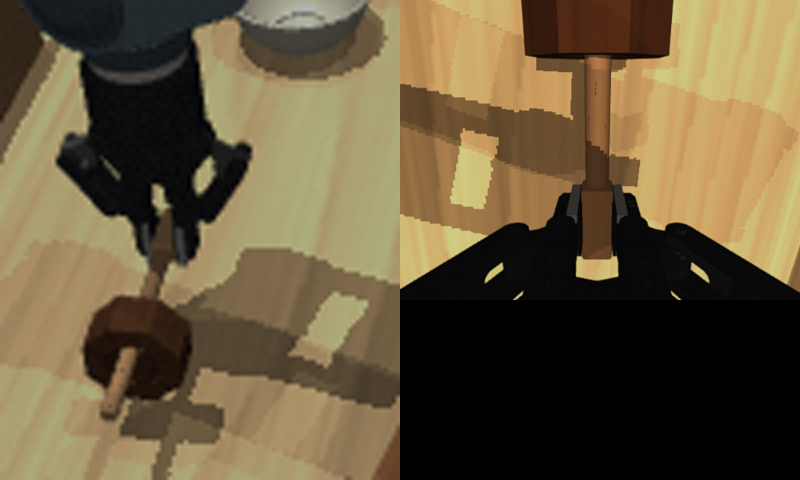

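Request:
carry_out(
  rows=[
    [[0,0,2,0,0,0,-1],[0,0,6,0,0,0,-1],[0,0,13,0,0,0,-1],[0,0,22,0,0,0,-1],[0,0,31,0,0,0,-1],[0,0,40,0,0,0,-1],[0,0,49,0,0,0,-1],[0,0,58,0,0,0,-1],[0,0,67,0,0,0,-1],[0,0,76,0,0,0,-1],[0,0,82,0,0,0,-1],[0,0,84,0,0,0,-1]],
  ],
)

```text
time_s: 9.2
position: [0.6773, -0.0629, 0.1567]
eef_rot: [-3.139, -0.003, 1.622]
wrist_force: [-0.1, 0.2, -0.2]
opening: 0.0147
```

Request:
carry_out(
  rows=[
    [[-2,1,0,0,0,0,-1],[-6,2,0,0,0,0,-1],[-13,4,0,0,0,-1,-1],[-23,7,0,0,0,-2,-1],[-34,11,0,0,0,-3,-1],[-46,15,0,0,0,-4,-1],[-58,19,0,0,0,-5,-1],[-70,23,0,0,0,-6,-1],[-81,26,0,0,0,-7,-1],[-91,29,0,0,0,-7,-1],[-98,32,0,0,0,-7,-1],[-101,33,0,0,0,-7,-1]],
  ],
)

```text
time_s: 10.2
position: [0.5747, -0.0292, 0.156]
eef_rot: [-3.137, -0.003, 1.5]
wrist_force: [0.2, 0.3, 0.6]
opening: 0.0145
```

Request:
carry_out(
  rows=[
    [[-4,2,0,0,0,0,-1],[-10,4,0,0,0,0,-1],[-18,6,0,0,0,-1,-1],[-28,9,0,0,0,-2,-1],[-39,13,0,0,0,-3,-1],[-51,17,0,0,0,-4,-1],[-63,21,0,0,0,-5,-1],[-75,25,0,0,0,-6,-1],[-87,28,0,0,0,-6,-1],[-97,31,0,0,0,-6,-1],[-105,34,0,0,0,-6,-1],[-109,35,0,0,0,-6,-1]],
  ],
)

```text
time_s: 11.2
position: [0.4646, 0.0062, 0.1559]
eef_rot: [-3.137, -0.003, 1.395]
wrist_force: [-0.4, 0.5, -0.2]
opening: 0.015
```

```bash
python3 v.py 7 190 130 100 150 3.9
```

```text
11.2 [0.4646 0.0062 0.1559] [-3.1372e+00 -3.1000e-03  1.3947e+00] [-0.4  0.5 -0.2] 0.015013025595670552
```

View pics/c7.png

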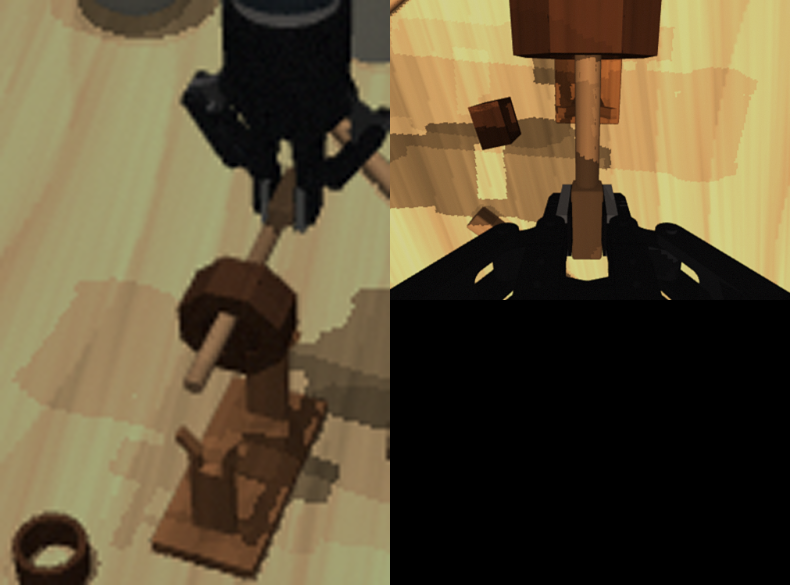

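```bash
python3 - <<'E'
from h import *
o,c=load("w7")
I=c["image"]
T=np.eye(4);T[:3,:3]=Rn.from_euler("xyz",o["eef_rot"]).as_matrix();T[:3,3]=o["position"]
for h in(.006,.02):
  for u,v in[(215,70),(254,70.5)]:
    p=ray(c,u,v,o["position"][2]+.018+h);print(h,(np.linalg.inv(T)@np.r_[p,1])[:3])
p=ray(c,254,245,o["position"][2]+.018+.006);print("block front ~20",(np.linalg.inv(T)@np.r_[p,1])[:3])
# two bar centre points
g=cv2.cvtColor(I[...,::-1].copy(),cv2.COLOR_BGR2GRAY)
cv2.imwrite("pics/w7c.png",cv2.resize(np.ascontiguousarray(I[60:345,200:310,::-1]),None,fx=2,fy=2))
E
```

```text
0.006 [ 0.08089286 -0.01273814 -0.02369222]
0.006 [ 0.08074048  0.00013159 -0.02374935]
0.02 [ 0.08019745 -0.01130112 -0.03770092]
0.02 [ 8.00630951e-02  4.63004347e-05 -3.77512889e-02]
block front ~20 [ 0.01763019  0.00028131 -0.02394665]
```

View pics/w7c.png

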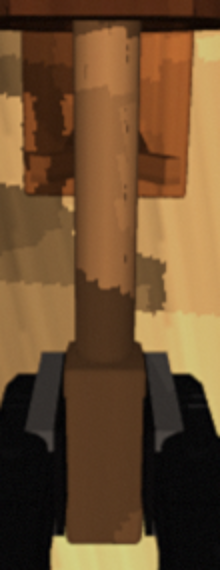

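Request:
carry_out(
  rows=[
    [[-1,0,-3,0,0,0,-1],[-1,0,-8,0,0,0,-1],[-1,0,-16,0,0,0,-1],[-1,0,-25,0,0,0,-1],[-1,0,-34,0,0,0,-1],[-1,0,-43,0,0,0,-1],[-1,0,-52,0,0,0,-1],[-1,0,-60,0,0,0,-1],[-1,0,-66,0,0,0,-1],[-1,0,-69,0,0,0,-1],[-1,0,-70,0,0,0,-1]],
  ],
)

```text
time_s: 12.22
position: [0.4639, 0.006, 0.0854]
eef_rot: [-3.137, -0.003, 1.395]
wrist_force: [-0.4, -0.1, -0.1]
opening: 0.0146
```

```bash
python3 v.py 8 190 160 100 120 4
```

```text
12.2167 [0.4639 0.006  0.0854] [-3.1366e+00 -3.0000e-03  1.3948e+00] [-0.4 -0.1 -0.1] 0.01461530365666984
```

View pics/c8.png

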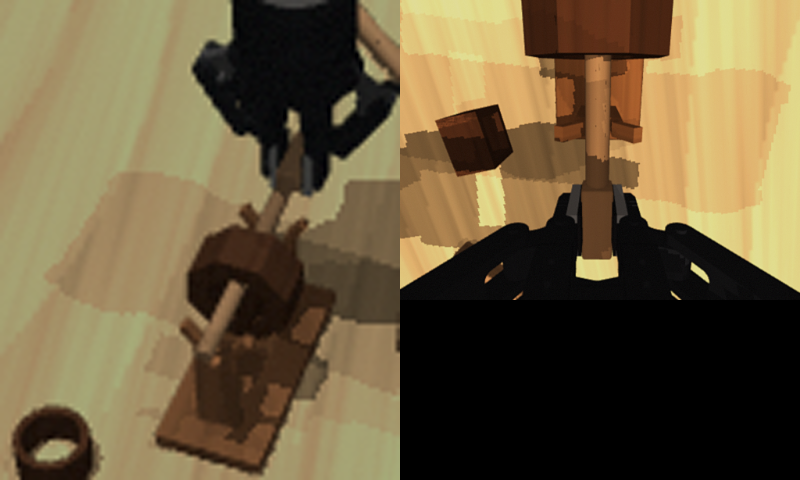

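Request:
carry_out(
  rows=[
    [[0,0,-2,0,0,0,-1],[0,0,-5,0,0,0,-1],[0,0,-8,0,0,0,-1],[0,0,-11,0,0,0,-1],[0,0,-14,0,0,0,-1],[0,0,-17,0,0,0,-1],[0,0,-20,0,0,0,-1],[0,0,-23,0,0,0,-1],[0,0,-25,0,0,0,-1],[0,0,-27,0,0,0,-1],[0,0,-27,0,0,0,-1]],
  ],
)

```text
time_s: 13.23
position: [0.4641, 0.006, 0.0587]
eef_rot: [-3.137, -0.003, 1.395]
wrist_force: [-0.2, 0.7, -1.1]
opening: 0.0147
```

```bash
python3 v.py 9 190 160 100 120 4
```

```text
13.2333 [0.4641 0.006  0.0587] [-3.1371e+00 -3.0000e-03  1.3948e+00] [-0.2  0.7 -1.1] 0.01468078152503791
```

View pics/c9.png

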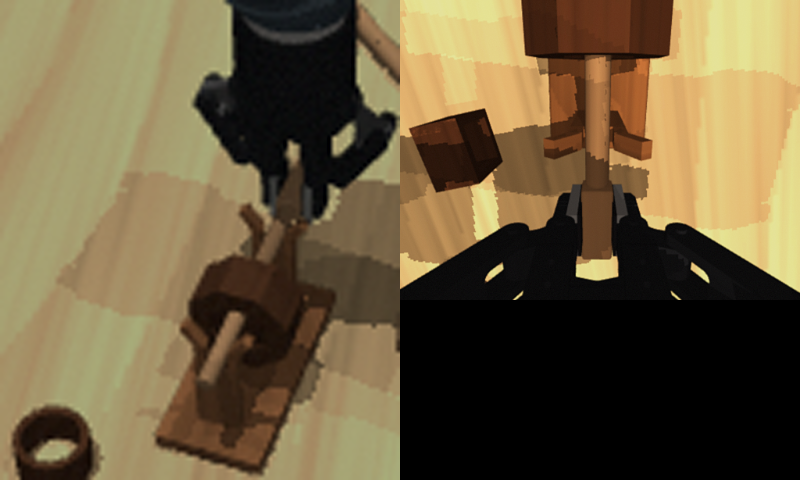

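Request:
carry_out(
  rows=[
    [[0,0,-1,0,0,0,-1],[0,0,-2,0,0,0,-1],[0,0,-2,0,0,0,-1],[0,0,-2,0,0,0,-0.6],[0,0,-2,0,0,0,-0.5],[0,0,-2,0,0,0,-0.2],[0,0,-2,0,0,0,0.2],[0,0,-2,0,0,0,0.6],[0,0,-2,0,0,0,0.6],[0,0,-2,0,0,0,0.6],[0,0,-2,0,0,0,0.6],[0,0,-2,0,0,0,0.6]],
  ],
)

```text
time_s: 14.33
position: [0.4644, 0.0059, 0.0571]
eef_rot: [-3.138, -0.003, 1.395]
wrist_force: [-0.4, -0.3, -0.1]
opening: 0.0682
```

```bash
python3 v.py 10 190 160 100 120 4
```

```text
14.3333 [0.4644 0.0059 0.0571] [-3.1378e+00 -3.0000e-03  1.3948e+00] [-0.4 -0.3 -0.1] 0.06821946785024313
```

View pics/c10.png

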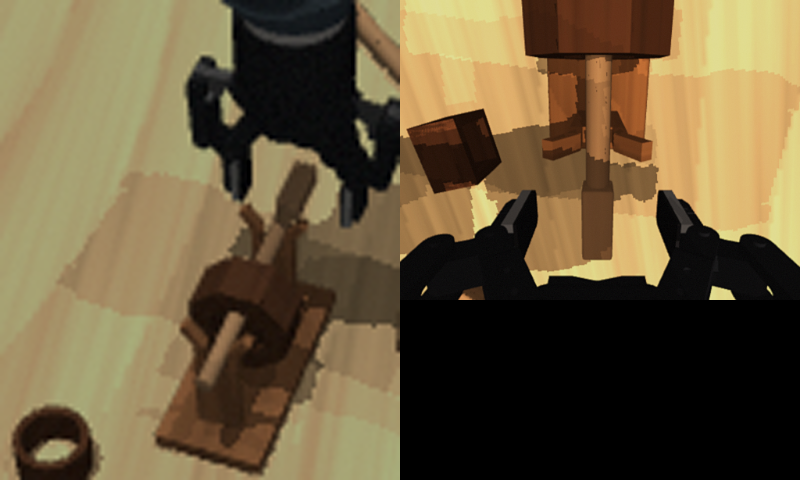

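Request:
carry_out(
  rows=[
    [[0,0,15,0,0,0,0.6],[0,0,40,0,0,0,0.6],[0,0,75,0,0,0,0.6],[0,0,110,0,0,0,0.6],[0,0,150,0,0,0,0.6],[0,-20,190,0,0,0,0.6],[0,-30,200,0,0,0,0.6],[0,-30,200,0,0,0,0.6],[0,-30,200,0,0,0,0.6],[0,-30,200,0,0,0,0.6],[0,-30,200,0,0,0,0.6],[0,-30,200,0,0,0,0.6]],
  ],
)

```text
time_s: 15.43
position: [0.4635, -0.0233, 0.2551]
eef_rot: [-3.134, -0.004, 1.396]
wrist_force: [0.2, 0.5, 0.2]
opening: 0.0683
```

```bash
python3 v.py 11 160 140 130 150 3; python3 - <<'E'
from h import *
t=ecap('top','t11')
E
```

```text
15.4333 [ 0.4635 -0.0233  0.2551] [-3.1342 -0.0035  1.3955] [0.2 0.5 0.2] 0.068270386249492
```

View pics/c11.png

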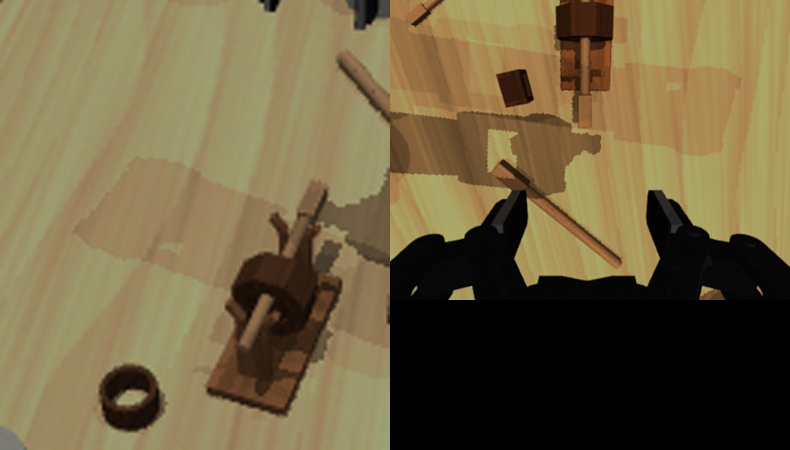

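View pics/w11.png

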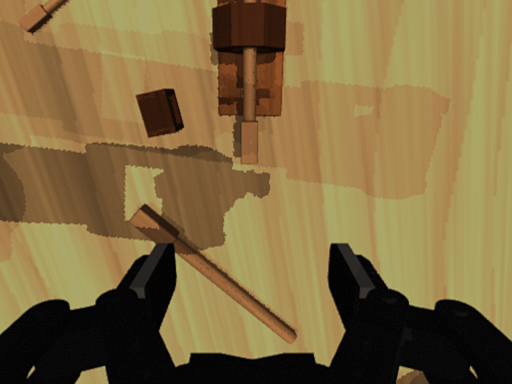

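```bash
python3 - <<'E'
from h import *
o,c=load("w11")
print("block",(ray(c,249.3,121.5,.083)+ray(c,249,163,.083))/2,"(was .4632,.0048)")
a=ray(c,250,60,.081);b=ray(c,249.3,118,.081);print("yaw",np.arctan2(*(a-b)[[1,0]]))
n=(ray(c,213,32,.095)+ray(c,286,31,.095))/2;f=ray(c,249,2,.095);r=(n+f)/2
m=np.array([.4632,.0048])+.095*np.array([np.cos(1.385),np.sin(1.385)])
print("ring top near/far",n,f,"len",np.linalg.norm(n-f),"stand mid",m,"offset along",(r[:2]-m)@[np.cos(1.385),np.sin(1.385)],"side",(r[:2]-m)@[-np.sin(1.385),np.cos(1.385)])
_,t=load("t11")
cv2.imwrite("pics/t11c.png",cv2.resize(np.ascontiguousarray(t["image"][100:260,120:300,::-1]),None,fx=3.5,fy=3.5))
E
```

```text
block [0.46408619 0.00453906 0.083     ] (was .4632,.0048)
yaw 1.3816165731218712
ring top near/far [0.48084614 0.09577287 0.095     ] [0.48427971 0.11708429 0.095     ] len 0.02158624414435696 stand mid [0.48074928 0.098165  ] offset along 0.008456394535459159 side -0.0002559103992136352
```

View pics/t11c.png

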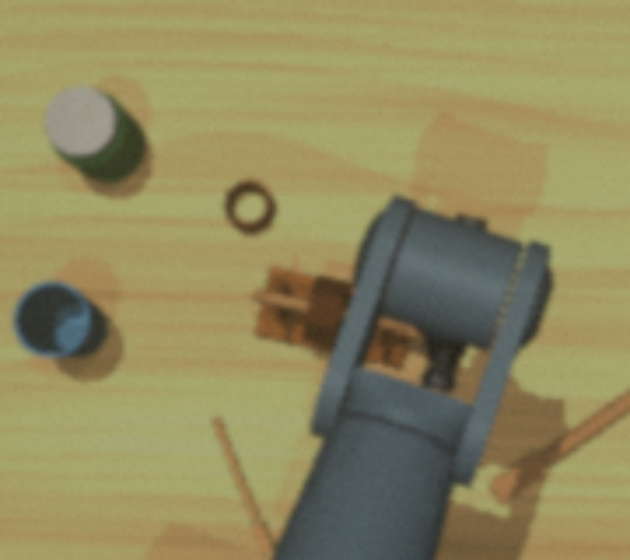

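Request:
carry_out(
  rows=[
    [[-5,-35,20,0,0,0,0.6],[-10,-70,40,0,0,0,0.6],[-10,-70,40,0,0,0,0.6],[-10,-70,40,0,0,0,0.6],[-10,-70,40,0,0,0,0.6],[40,110,40,0,0,0,0.6],[40,110,40,0,0,0,0.6],[40,110,40,0,0,0,0.6],[40,110,40,0,0,0,0.6],[40,110,40,0,0,0,0.6],[40,110,40,0,0,0,0.6],[40,110,40,0,0,0,0.6]],
  ],
)

```text
time_s: 16.58
position: [0.5032, 0.0884, 0.2947]
eef_rot: [-3.133, -0.003, 1.4]
wrist_force: [0.7, 0.2, -0.3]
opening: 0.0685
```

```bash
python3 -c "
from h import *
wcap('w12')"
```

```text
16.5833 [0.5032 0.0884 0.2947] [-3.1334e+00 -2.8000e-03  1.3995e+00] [ 0.7  0.2 -0.3] 0.06851587697003032
```

View pics/w12.png

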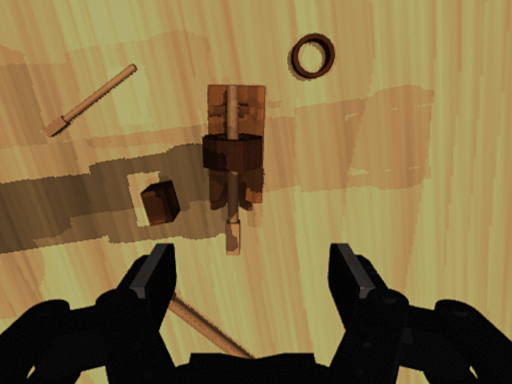

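```bash
python3 - <<'E'
from h import *
o,c=load("w12")
u=np.array([np.cos(1.385),np.sin(1.385)]);m=np.array([.4632,.0048])+.095*u
for n,p,z in[("ring far",(233,135),.095),("ring near",(233,168),.095),("near170",(233,171),.095),("tip",(232,86),.08),("blockend",(232.5,254),.083),("blockfront",(232.7,221),.083),("base far",(237,85),.012)]:
    d=ray(c,*p,z)[:2]-m;print(n,(d@u).round(4),(d@[-u[1],u[0]]).round(4))
E
```

```text
ring far 0.0252 -0.0023
ring near -0.0088 -0.0023
near170 -0.012 -0.0023
tip 0.0724 -0.0004
blockend -0.1134 -0.0009
blockfront -0.0724 -0.0012
base far 0.0742 -0.0021
```

```bash
python3 -c "
from workcell import *
print(finish_job())"
```

```text
the job is handed in; nothing more can be done
None
```

The eight-sided ring is hanging on the rod, and the rod is back in both forks and released. I handed the job in at about 16.6 s on the robot's clock.

**What I did:** I gripped the rod by its block and lifted it off the stand. I threaded it through the ring along the bore, lifted slowly and checked that the ring was hanging. Then I carried it over the stand, lowered the rod into both slots, let go and moved clear.

**Last checks, from the pictures:**

| Check | Measured | Allowed |
|---|---|---|
| Rod position along the stand | within about 3 mm of its starting place | 22 mm |
| Rod position sideways | within about 1 mm of its starting place | 4 mm |
| Rod angle to the stand | within about 0.01 rad | 0.06 rad |
| Ring centre along the stand | about 8 mm off the middle, towards the tip | 35 mm |
| Ring centre sideways | about 2 mm | 12 mm |

- **Heights:** I did not measure the final rod and ring heights directly; the views show the rod seated and the ring hanging clear of the base.
- **Readings that disagreed:** The ring's lengthwise position came out at about +3 mm while it hung in the air, and +8 mm in the last view. A view in between showed only 22 mm of the 32 mm ring, because the ring was at the edge of the picture. I moved the arm and looked again.
- **Other wares:** The square and round rings, the jar and the tumbler looked unmoved in the last pictures. I did not look at the bowl and mug again after the carry; the arm's path stayed well away from them.

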